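Dry-fit a four-part clay jar on the banding wheel

TASK

Dry-fit the four-part clay jar on the banding wheel: stand its foot section in the middle of the wheel, then add the belly ring, the neck and last the small lid, each upright and fully seated on the one below. Set every piece down gently, because fired clay chips, and leave the large lid of another pot, the amber jar and the cork ring where they are.

Things in the scene. Friction and masses are not known exactly. Their poses are not given: they have to be found in the camera images.
- foot: Origin: centre of underside, z up. Foot section of the jar: terracotta cup with a closed bottom, standing upright. 46 mm high; outside diameter 64 mm from 12 mm up to the rim, tapering below to a base of 48 mm; mouth 52 mm inside, wall 6 mm, inner floor at 12 mm. About 0.16 kg. Grip across its outside.
- belly: Origin: centre of underside, z up. Belly: terracotta ring open right through, 60 mm high. Lowest 10 mm: tapered spigot (36 mm diameter at tip, 48 at root) that drops into the foot's mouth; above, a cylinder 66 mm outside, 52 inside. Loop handles along its own +y and -y, to 47 mm from the axis, 16 to 52 mm up: grip across its x. Seated, its origin is 36 mm above the foot's. Any yaw. 0.18 kg.
- neck: Origin: centre of underside, z up. Neck: terracotta, open through, 62 mm high. Lowest 10 mm: tapered spigot (36 to 48 mm diameter) that drops into the belly's mouth; flange 64 mm diameter from 10 to 16 mm, shoulder sloping in to 27 mm, then a straight tube 46 mm outside, 35 inside: grip that. Seated, its origin is 50 mm above the belly's. About 0.15 kg.
- lid: Origin: centre of underside, z up. The jar's own small lid: terracotta disc of 52 mm diameter (10 to 17 mm up) with a narrow round knob, 18 mm diameter, 17 to 41 mm up: grip that. Stands on its tapered spigot (lowest 10 mm, 20 to 31 mm diameter), which drops into the neck's mouth. Seated, its origin is 52 mm above the neck's. About 0.07 kg.
- wheel: Banding wheel (turntable), locked and fixed to the bench: round aluminium disc of 120 mm diameter on a dark pedestal, flat top 40 mm above the bench. Two thin dark circles and a small dark dot mark its middle. Origin: on its axis, at the bench surface.
- odd_lid: Origin: centre of its underside, z up along its axis. Large lid of another pot, not to be used: flat terracotta disc of 80 mm diameter with a low wide knob (34 mm), 22 mm high. Leave it in place.
- jar: Origin: centre of its underside, z up along its axis. Closed amber glass jar with white cap, 46 mm diameter, 65 mm high, loose. Leave it in place.
- cork_ring: Origin: centre of its underside, z up along its axis. Flat loose cork ring, 84 mm outside, 54 mm inside diameter, 16 mm high. Leave it in place.

How it is judged:
By the outcome, as a careful person would: the job done as asked, in the order asked, and still so for the second after the job is handed in, with the robot touching nothing.
It also fails if it takes over 128 s, if anything falls off the work surface, if the arm or the gripper's body presses on something with over 40 N, if the wrist force passes 120 N, or if a joint passes its speed limit or range.

ROBOT

A 6-joint arm with a two-finger parallel gripper is mounted at the origin on the work surface. World frame = base frame: x ahead of the robot, y to its left, z up, the work surface at z = 0. Lengths are in m, angles in rad, forces in N, time in s.
With the tool pointing down it reaches from about 0.325 to 0.9 m from the base axis. Payload 6.1 kg.
Tool frame: the origin (TCP) lies midway between the tips of the shut fingers; the grasp point (between the pads) lies 19 mm behind it; z points along the fingers, y is the line along which they close (so a half turn about z gives the same grasp; the last joint's range is limited). The gripper opens to 85 mm and grips with 20 to 120 N. Pads are 22 mm wide; open, the fingers measure 114 mm over their backs; the gripper's body (76 mm by 85 mm) begins 54 mm behind the grasp point. The pads swing forward as they close: fully open they stand 13 mm farther back than shut.
Start: joints at [-1.304, 0.22, 1.526, -0, 1.395, -0.126], TCP at [0.239, -0.577, 0.208] pointing down, gripper open.
Joint ranges: [-2.98, 2.98], [-0.91, 2.08], [0.09, 2.57], [-1.24, 4.39], [0.2, 2.65], [-2.68, 2.68]. Speed limits (rad/s): [2.57, 2.57, 3.01, 3.14, 3.14, 3.14].

INTERFACE

Orientations are given as [roll, pitch, yaw] about the fixed x, y, z axes, in that order (R = Rz(yaw) Ry(pitch) Rx(roll)).
In Python, from plant import movep, move_l, set_joints, gripper_to, hold, inverse_kinematics, observe, get_image, get_calibration, Unreachable, job_done gives the robot as it stands. Calls block until the motion is done:
- movep(position, orientation): joint-space move of the TCP to a pose.
- move_l(position, feed=0.15, rotation=None, max_force=None): straight line of the TCP; rotation=None keeps the orientation; feed is the mean speed in m/s. With max_force (N) it stops when the force on the tool has changed by that much, and returns True; else False.
- set_joints(angles): joint-space move.
- gripper_to(opening, f_grip=None): finger opening in m; f_grip is the grip in N (None keeps the last); returns when the fingers have stopped.
- hold(seconds).
- inverse_kinematics(position, orientation): joint angles nearest the present ones, or None.
- observe(): the state.
- get_image(name): name is "scene" or "top" or "wrist"; returns (picture, depth): 384x512x3 uint8, red, green, blue; 384x512 float32, m along the optical axis (not along the pixel's ray), 0 where there is no reading.
- get_calibration(name): a dict with "intrinsics" (3x3 intrinsics, pixels), "world_from_camera" (4x4, takes a point from camera to world coordinates). Camera axes: x right, y down, z forward; pixel columns grow to the right and rows downward; lengths in m; the calibration is good to about 2 mm. A picture is of the moment at which its call begins: read the wrist's pose just before it. get_calibration takes no time and is no camera call; for the wrist camera it gives the pose at the moment of the call.
A pose or a line that the arm cannot do raises Unreachable and nothing moves.
- job_done(): hands the job in; it is judged then, once.
The state is a dict: "time_s": time; "q": joint angles; "joint_velocities": joint speeds; "joint_torque": joint torques, N m; "eef_pos": TCP position; "tcp_rot": TCP orientation; "ft_force": force on the tool from outside, world axes, zero at the start; "torque": the same for the moment, N m; "opening": finger opening in m; "grasp_force": force on a finger pad.
Only numpy, scipy, OpenCV 4.12 (cv2) and the standard library are available. Lean on these libraries where they do the work, as an engineer would, in place of code of your own. Each camera call takes 0.05 s, during which the arm holds its last target. There are 200 camera calls.

## Working session

There is one attempt and no reset: what is moved stays moved. The work goes in short steps, each a Python script; the robot and the scene stay as the last script left them, time stands still between calls to the robot, and variables do not carry over. Pictures are saved under pics/ and viewed, at most 14 in all, crops included, and the job is handed in when it is done.

```bash
ls; mkdir -p pics; python3 - <<'E'
from plant import *
import cv2,numpy as np
for n in("top","scene"):
    p,d=get_image(n);cv2.imwrite(f"pics/{n}0.png",p[:,:,::-1]);np.save(f"pics/{n}0.npy",d);c=get_calibration(n);print(n,c)
    np.savez(f"pics/{n}0.npz",p=p,d=d,K=c["intrinsics"],T=c["world_from_camera"])
print(observe())
E
```

```text
pics
top {'intrinsics': array([[386.16000092,   0.        , 257.50322175],
       [  0.        , 386.16000092, 189.93615454],
       [  0.        ,   0.        ,   1.        ]]), 'world_from_camera': array([[ 2.68009020e-03, -9.95732001e-01,  9.22529114e-02,
         4.53208786e-01],
       [-9.99995426e-01, -2.79796313e-03, -1.14840267e-03,
         8.68282216e-04],
       [ 1.40162154e-03, -9.22494117e-02, -9.95734945e-01,
         8.87222535e-01],
       [ 0.00000000e+00,  0.00000000e+00,  0.00000000e+00,
         1.00000000e+00]])}
scene {'intrinsics': array([[465.03976315,   0.        , 255.44057007],
       [  0.        , 465.03976315, 201.15225544],
       [  0.        ,   0.        ,   1.        ]]), 'world_from_camera': array([[ 0.0016831 ,  0.56712233, -0.82363185,  1.58493683],
       [ 0.99983457, -0.0158712 , -0.00888515, -0.00574294],
       [-0.018111  , -0.82348064, -0.56705522,  0.73873753],
       [ 0.        ,  0.        ,  0.        ,  1.        ]])}
{'time_s': 0.1, 'q': array([-1.30411089e+00,  2.21154532e-01,  1.52752418e+00,  1.01171559e-05,
        1.39471044e+00, -1.26096028e-01]), 'joint_velocities': array([ 1.34167699e-03, -1.71447004e-03, -3.89169517e-04,  4.29031514e-04,
        2.15471813e-04, -4.62054797e-05]), 'joint_torque': array([ 6.46749450e-04, -4.98246396e+01, -3.90548301e+01, -1.28546853e-04,
        5.69879398e-03, -9.54833951e-06]), 'eef_pos': array([ 0.23906695, -0.57681906,  0.20698964]), 'tcp_rot': array([-3.13981167e+00, -2.35809459e-04,  3.92779474e-01]), 'ft_force': array([0.40591629, 0.41324514, 0.02400575]), 'torque': array([ 0.00962298,  0.02673277, -0.03717092]), 'grasp_force': 0.0, 'opening': 0.0853442393170135}
```

```bash
python3 - <<'E'
import cv2
for n in("top","scene"):
    p=cv2.imread(f"pics/{n}0.png");cv2.imwrite(f"pics/{n}0b.png",cv2.resize(p,(800,600),interpolation=cv2.INTER_CUBIC))
E
```

```text
(no output)
```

View pics/top0b.png

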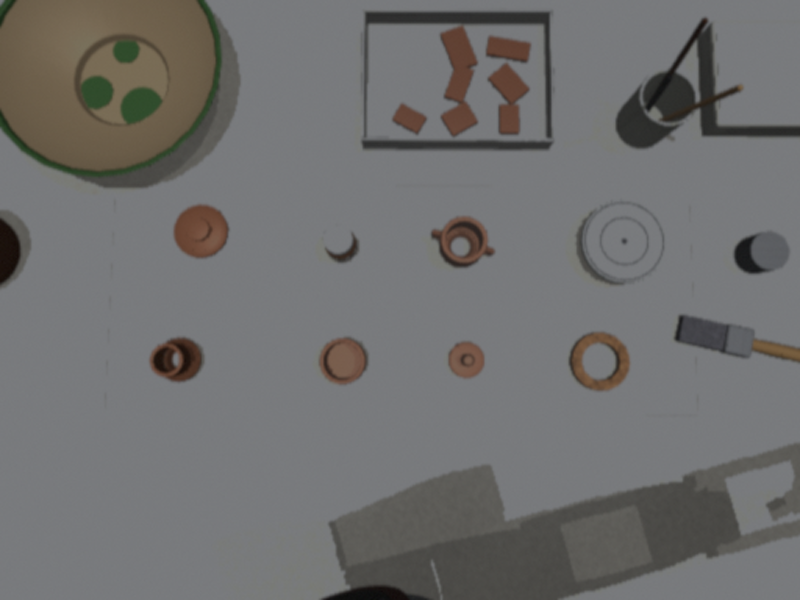

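View pics/scene0b.png

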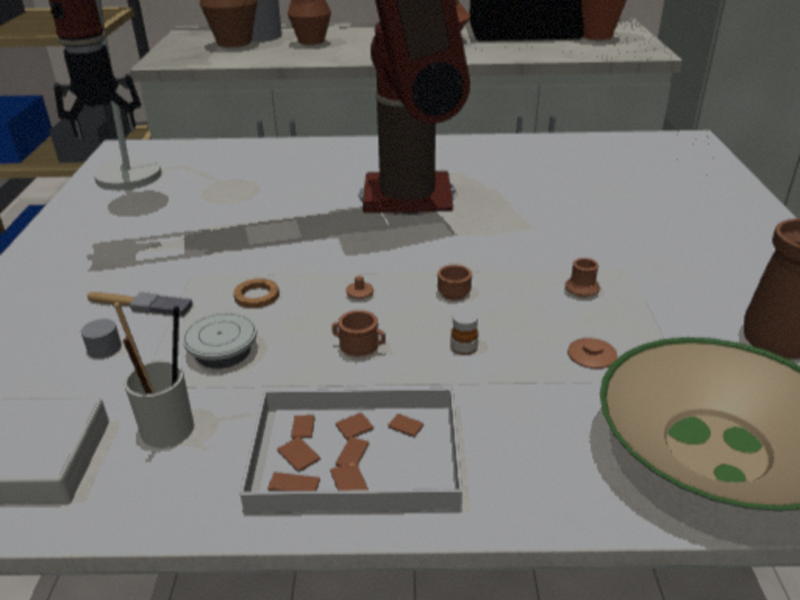

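The top view (800x600 px) shows the neck's tube mouth at (167,360), foot (343,361), small lid knob (467,360), belly (464,241) with handles at (436,234) and (490,252), and the wheel dot at (624,241). The bystanders are the odd lid (201,231), amber jar (340,241) and cork ring (600,361). The scene view shows everything standing upright. Next I'll turn both depth clouds into positions.

```bash
cat > vis.py <<'E'
import numpy as np
from scipy.optimize import least_squares
def cloud(p,d,K,T):
    v,u=np.nonzero(d>0); z=d[v,u]
    P=np.c_[(u-K[0,2])/K[0,0]*z,(v-K[1,2])/K[1,1]*z,z]@T[:3,:3].T+T[:3,3]
    return P,p[v,u]
def ray(uv,K,T,z):
    r=T[:3,:3]@np.array([(uv[0]-K[0,2])/K[0,0],(uv[1]-K[1,2])/K[1,1],1]);return T[:3,3]+r*(z-T[2,3])/r[2]
def circ(P,r):
    c0=(P[:,:2].max(0)+P[:,:2].min(0))/2
    return least_squares(lambda c:np.hypot(*(P[:,:2]-c).T)-r,c0,loss='soft_l1',f_scale=.002).x
E
python3 - <<'E'
from vis import *
N={n:dict(np.load(f"pics/{n}0.npz")) for n in("top","scene")}
C={n:cloud(**N[n]) for n in N}
t=N["top"];K,T=t["K"],t["T"]
it=dict(wheel=(624,241,.04),belly=(464,241,.06),foot=(343,361,.046),lid=(467,360,.041),neck=(167,360,.062),odd=(201,231,.02),jar=(340,241,.065),cork=(600,361,.016))
for k,(u,v,z) in it.items():
    a=ray((u*.64,v*.64),K,T,z); print(k,a.round(4),np.hypot(*a[:2]).round(3))
    for n in C:
        P=C[n][0];m=(np.hypot(*(P[:,:2]-a[:2]).T)<.065);Q=P[m]
        hi=np.percentile(Q[Q[:,2]>.008,2],97); b=Q[abs(Q[:,2]-hi)<.005]
        print("  ",n,"bench",np.median(Q[Q[:,2]<.008,2]).round(4) if (Q[:,2]<.008).any() else None,"top",hi.round(4),"ctr",((b.max(0)+b.min(0))/2)[:2].round(4),"ext",(b.max(0)-b.min(0))[:2].round(4),len(b))
E
```

```text
wheel [ 0.6123 -0.3153  0.04  ] 0.689
   top bench 0.0012 top 0.0438 ctr [ 0.6133 -0.3135] ext [0.1175 0.1183] 2068
   scene bench -0.0007 top 0.0419 ctr [ 0.6162 -0.3136] ext [0.1193 0.118 ] 951
belly [ 0.6079 -0.0855  0.06  ] 0.614
   top bench 0.0015 top 0.0625 ctr [ 0.6117 -0.0846] ext [0.0646 0.0634] 268
   scene bench -0.0012 top 0.0593 ctr [ 0.6143 -0.085 ] ext [0.0673 0.0636] 154
foot [0.4415 0.0819 0.046 ] 0.449
   top bench 0.0016 top 0.0487 ctr [0.4439 0.0832] ext [0.0604 0.0608] 222
   scene bench -0.0011 top 0.0451 ctr [0.4458 0.0839] ext [0.069  0.0605] 101
lid [ 0.4433 -0.0905  0.041 ] 0.452
   top bench 0.0015 top 0.0427 ctr [ 0.4452 -0.092 ] ext [0.0152 0.0158] 49
   scene bench -0.0008 top 0.0387 ctr [ 0.4501 -0.0908] ext [0.0177 0.0141] 20
neck [0.4424 0.3197 0.062 ] 0.546
   top bench 0.0018 top 0.0647 ctr [0.4444 0.3209] ext [0.0445 0.0443] 167
   scene bench -0.0013 top 0.0601 ctr [0.4463 0.3224] ext [0.0532 0.0428] 82
odd [0.629  0.2936 0.02  ] 0.694
   top bench 0.002 top 0.0239 ctr [0.6343 0.2994] ext [0.0307 0.0324] 164
   scene bench -0.0006 top 0.0209 ctr [0.6351 0.2996] ext [0.0366 0.0314] 86
jar [0.6065 0.0862 0.065 ] 0.613
   top bench 0.0017 top 0.0682 ctr [0.6113 0.0896] ext [0.04   0.0391] 280
   scene bench -0.0014 top 0.0652 ctr [0.6121 0.0904] ext [0.0465 0.0385] 130
cork [ 0.4421 -0.2843  0.016 ] 0.526
   top bench 0.0013 top 0.0191 ctr [ 0.4434 -0.2843] ext [0.0827 0.0814] 612
   scene bench -0.0005 top 0.0171 ctr [ 0.4465 -0.2843] ext [0.0899 0.0819] 216
```

Heights match the given sizes: 44, 62, 48, 42 and 64 mm from the top camera, against benches at +1 to 2 mm. The belly's handle line comes out at about 71.6°, so I'll use tool yaw 1.25 for every piece, which cancels any wrist camera bias between pick and place. Now a close look with the wrist camera.

```bash
cat > rob.py <<'E'
from plant import *
from vis import *
import cv2
YAW=1.25; O=[np.pi,0,YAW]
def off():  # camera axis offset helper: where optical axis meets height z
    c=get_calibration("wrist"); return c["intrinsics"],c["world_from_camera"]
def look(name,x,y,ztop,r,aim=True,h=.25,band=.006,save=None):
    """centre of the top ring of outer radius r, from the wrist camera's depth"""
    movep([x,y,ztop+h],O)
    K,T=off()
    if aim:
        a=ray((K[0,2],K[1,2]),K,T,ztop); e=np.array([x,y])-a[:2]
        if np.hypot(*e)>.01: move_l([x+e[0],y+e[1],ztop+h],feed=.15); 
    hold(.3); K,T=off(); p,d=get_image("wrist")
    if save: cv2.imwrite(f"pics/{save}.png",p[:,:,::-1])
    P,_=cloud(p,d,K,T); Q=P[np.hypot(P[:,0]-x,P[:,1]-y)<r+.02]
    zt=np.percentile(Q[Q[:,2]>ztop-.012,2],80); b=Q[abs(Q[:,2]-zt)<band]
    c=cv2.minEnclosingCircle(b[:,:2].astype(np.float32)*1000)
    lo,hi=np.percentile(b[:,:2],[.5,99.5],axis=0)
    print(name,"top",zt.round(4),"mec",np.round(np.array(c[0])/1e3,4),round(c[1],1),"ext ctr",((lo+hi)/2).round(4),(hi-lo).round(4),len(b),"t",round(observe()["time_s"],1))
    return p,d,K,T
E
python3 - <<'E'
from rob import *
p,d,K,T=look("wheel",.613,-.314,.04,.06,save="w_wheel"); 
np.savez("pics/w_wheel.npz",p=p,d=d,K=K,T=T)
p,d,K,T=look("belly",.611,-.085,.06,.033,save="w_belly"); 
np.savez("pics/w_belly.npz",p=p,d=d,K=K,T=T)
look("foot",.4435,.083,.046,.032,save="w_foot"); look("neck",.4442,.321,.062,.023,save="w_neck");look("lid",.445,-.0915,.041,.009,save="w_lid")
a=[cv2.imread(f"pics/w_{n}.png") for n in("wheel","belly","foot","lid")]
cv2.imwrite("pics/w_all.png",cv2.resize(np.vstack([np.hstack(a[:2]),np.hstack(a[2:])]),(800,600),interpolation=cv2.INTER_AREA))
E
```

```text
wheel top 0.4043 mec [ 0.6294 -0.2666] 60.7 ext ctr [ 0.6297 -0.2641] [0.1133 0.0426] 9914 t 2.6
belly top 0.0605 mec [ 0.6108 -0.0849] 32.8 ext ctr [ 0.6111 -0.0848] [0.0638 0.0641] 615 t 4.2
foot top 0.0465 mec [0.4418 0.084 ] 31.7 ext ctr [0.4418 0.0841] [0.0618 0.0618] 517 t 5.9
neck top 0.0625 mec [0.4429 0.3218] 22.9 ext ctr [0.4429 0.322 ] [0.0443 0.0443] 337 t 7.5
lid top 0.0413 mec [ 0.4438 -0.0918] 8.8 ext ctr [ 0.4437 -0.0917] [0.0162 0.0168] 109 t 10.0
```

View pics/w_all.png

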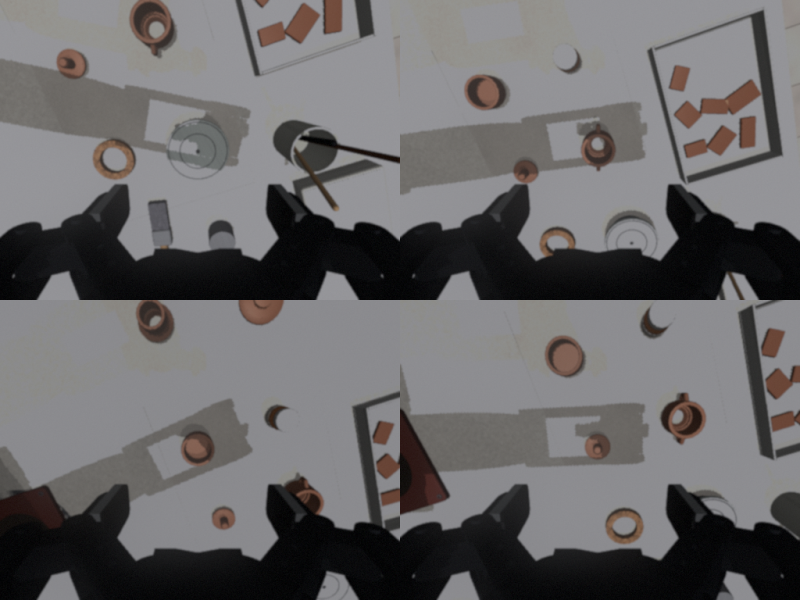

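The wrist views show each object near the image centre with the fingers left and right. The belly's handles run vertically in the picture at about (598,133)/(598,165), so it can be gripped across x. The wheel dot is at about (197,150) in its panel. I'll refine the wheel centre and the handle angle from the saved data.

```bash
python3 - <<'E'
from vis import *
import cv2
w=dict(np.load("pics/w_wheel.npz"));P,_=cloud(**w)
m=(abs(P[:,2]-.0405)<.005)&(np.hypot(P[:,0]-.613,P[:,1]+.314)<.075);b=P[m]
c=cv2.minEnclosingCircle(b[:,:2].astype(np.float32)*1000);print("wheel",c,np.median(b[:,2]))
g=cv2.cvtColor(w["p"],cv2.COLOR_RGB2GRAY)[184:202,243:262].astype(float); v,u=np.unravel_index(g.argmin(),g.shape);print("dot",u+243,v+184,g.min(),np.median(g),ray((u+243,v+184),w["K"],w["T"],.0405))
q=dict(np.load("pics/w_belly.npz"));P,_=cloud(**q)
r=P[:,:2]-[.611,-.0849];h=r[(np.hypot(*r.T)>.037)&(np.hypot(*r.T)<.05)&(P[:,2]>.03)]
a=np.arctan2(h[:,1],h[:,0]);print("handle deg",np.degrees(np.angle(np.exp(2j*a).mean())/2)%180,len(h))
E
```

```text
wheel ((612.7783203125, -314.4609375), 59.821659088134766) 0.040545985548470276
dot 253 194 54.0 112.0 [ 0.61298614 -0.31662375  0.0405    ]
handle deg 71.68219951534441 65
```

```bash
cat >> rob.py <<'E'
W=np.array([.6128,-.3148])
def st(tag):
    s=observe();print(tag,"t",round(s["time_s"],1),"tcp",s["eef_pos"].round(4),"open",round(s["opening"],4),"grip",round(s["grasp_force"],1),"F",s["ft_force"].round(1))
def pick(x,y,z,f=35):
    movep([x,y,z+.10],O); gripper_to(.085)
    hit=move_l([x,y,z],feed=.08,max_force=8); st(f"down hit={hit}")
    gripper_to(0,f); hold(.2); st("gripped")
    move_l([x,y,z+.02],feed=.05); move_l([x,y,.32],feed=.2); st("lifted")
def place(xy,z,clear=.02,extra=.004,f=4):
    """z: TCP height expected when seated"""
    zt=max(z+.08,.22 if z<.1 else z+.08)
    movep([*xy,zt],O); move_l([*xy,z+clear],feed=.12); hold(.3)
    hit=move_l([*xy,z-extra],feed=.015,max_force=f); hold(.2); st(f"seated hit={hit} want z {z:.4f}")
def release(up=.12):
    gripper_to(.085); s=observe()["eef_pos"]; hold(.1)
    move_l([s[0],s[1],s[2]+up],feed=.12); st("released")
E
python3 - <<'E'
from rob import *
pick(.4418,.0840,.006)
place(W,.046)
E
```

```text
down hit=False t 12.5 tcp [0.4424 0.084  0.0065] open 0.0852 grip 0.0 F [-0.2  0.2  0.3]
gripped t 13.1 tcp [0.4424 0.084  0.0071] open 0.0624 grip 36.4 F [-3.   0.   8.2]
lifted t 15.2 tcp [0.4412 0.084  0.3186] open 0.0626 grip 38.7 F [-0.1 -1.3 -2.3]
seated hit=True want z 0.0460 t 19.9 tcp [ 0.6127 -0.3148  0.0473] open 0.0622 grip 39.3 F [-1.7  0.2  5.1]
```

```bash
python3 - <<'E'
from rob import *
release(.1)
look("foot",*W,.086,.032,save="w_foot2",h=.22)
pick(.6109,-.0849,.014)
p,d=get_image("scene");cv2.imwrite("pics/s1.png",cv2.resize(p[150:260,100:310,::-1],None,fx=3.8,fy=3.8,interpolation=2))
E
```

```text
released t 21.4 tcp [ 0.6106 -0.3134  0.1438] open 0.0845 grip 0.0 F [-0.3  1.1  0. ]
foot top 0.419 mec [ 0.6285 -0.2688] 15.1 ext ctr [ 0.6285 -0.2688] [0.0261 0.0092] 3854 t 22.8
down hit=False t 25.5 tcp [ 0.6115 -0.0851  0.0148] open 0.0849 grip 0.0 F [ 0.1  0.1 -0.3]
gripped t 26.0 tcp [ 0.6115 -0.085   0.0148] open 0.0636 grip 38.2 F [-0.4 -0.   5.6]
lifted t 28.1 tcp [ 0.6103 -0.0848  0.3183] open 0.0638 grip 38.8 F [-1.   0.2 -1.5]
```

View pics/s1.png

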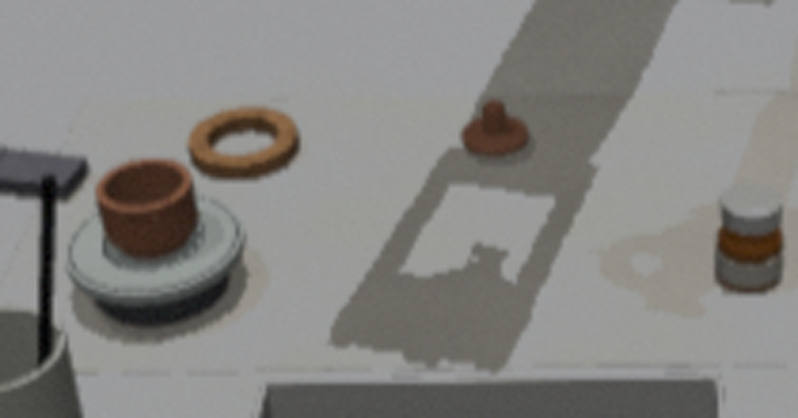

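The foot stands upright on the wheel, its rim centre at about (147,188) in the crop and the wheel centre at about (157,247). It may sit slightly off centre, so I'll measure that before going on.

```bash
sed -i 's/Q\[:,2\]>ztop-.012,2\]/(Q[:,2]>ztop-.012)\&(Q[:,2]<ztop+.02),2]/' rob.py; python3 - <<'E'
from rob import *
for n in("scene","top"):
    p,d=get_image(n);c=get_calibration(n);P,_=cloud(p,d,c["intrinsics"],c["world_from_camera"])
    for nm,z,r,R in(("wheel",.041,.06,.068),("foot",.087,.032,.045)):
        b=P[(abs(P[:,2]-z)<.004)&(np.hypot(P[:,0]-.613,P[:,1]+.3148)<R)]
        if len(b)>10: print(n,nm,len(b),np.median(b[:,2]).round(4),((b.max(0)+b.min(0))/2).round(4),(b.max(0)-b.min(0)).round(4))
movep([.52,-.25,.32],O)
look("foot",*W,.086,.032,save="w_foot3",h=.26)
E
```

```text
scene wheel 632 0.0392 [ 0.6176 -0.3134  0.0406] [0.1175 0.1177 0.0072]
scene foot 100 0.0847 [ 0.6152 -0.3132  0.0858] [0.063  0.062  0.0052]
top wheel 976 0.041 [ 0.6134 -0.2986  0.041 ] [0.1175 0.0886 0.0076]
top foot 130 0.0862 [ 0.6131 -0.3026  0.0863] [0.0603 0.04   0.0066]
foot top 0.086 mec [ 0.6111 -0.3144] 31.5 ext ctr [ 0.6163 -0.3142] [0.0438 0.0622] 29 t 30.4
```

View pics/w_foot2.png

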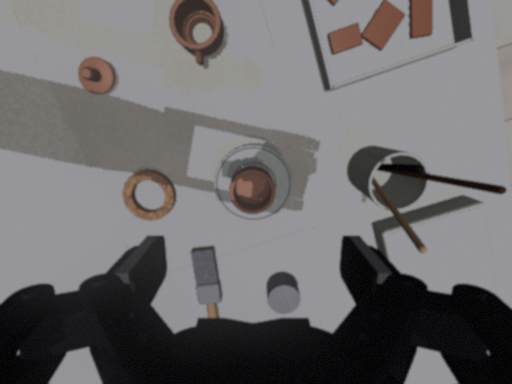

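The foot's rim centre is (0.611..0.613, −0.314) at 86 mm, within about 2 mm of the wheel's middle, so it's good. I'll place the belly.

```bash
python3 - <<'E'
from rob import *
place([.6118,-.3146],.0908,clear=.022)
E
```

```text
seated hit=True want z 0.0908 t 33.9 tcp [ 0.6115 -0.3145  0.0911] open 0.0633 grip 39.8 F [-0.1  0.9  5.8]
```

```bash
python3 - <<'E'
from rob import *
release(.1)
look("belly",*W,.136,.033,save="w_belly2",h=.2)
pick(.4429,.3219,.027)
p,d=get_image("scene");cv2.imwrite("pics/s2.png",cv2.resize(p[150:260,100:310,::-1],None,fx=3.8,fy=3.8,interpolation=2))
for n in("scene","top"):
    p,d=get_image(n);c=get_calibration(n);P,_=cloud(p,d,c["intrinsics"],c["world_from_camera"])
    b=P[(abs(P[:,2]-.136)<.005)&(np.hypot(P[:,0]-.613,P[:,1]+.3148)<.045)]
    print(n,len(b),np.median(b[:,2]).round(4),((b.max(0)+b.min(0))/2).round(4),(b.max(0)-b.min(0)).round(4))
E
```

```text
released t 35.3 tcp [ 0.6099 -0.3134  0.1877] open 0.0852 grip 0.0 F [0.2 0.3 0.3]
belly top 0.1365 mec [ 0.6107 -0.3145] 33.0 ext ctr [ 0.6106 -0.3143] [0.0638 0.0639] 796 t 36.6
down hit=False t 40.6 tcp [0.4434 0.3222 0.0277] open 0.0851 grip 0.0 F [-0.5 -0.1 -0.2]
gripped t 41.3 tcp [0.4433 0.3222 0.0276] open 0.0444 grip 35.3 F [-0.6  0.1  5.7]
lifted t 43.4 tcp [0.4423 0.3216 0.3185] open 0.0444 grip 35.9 F [ 0.1  0.2 -2. ]
scene 160 0.134 [ 0.6135 -0.3135  0.1343] [0.0675 0.0651 0.0065]
top 377 0.136 [ 0.611  -0.314   0.1357] [0.0644 0.0668 0.0093]
```

View pics/s2.png

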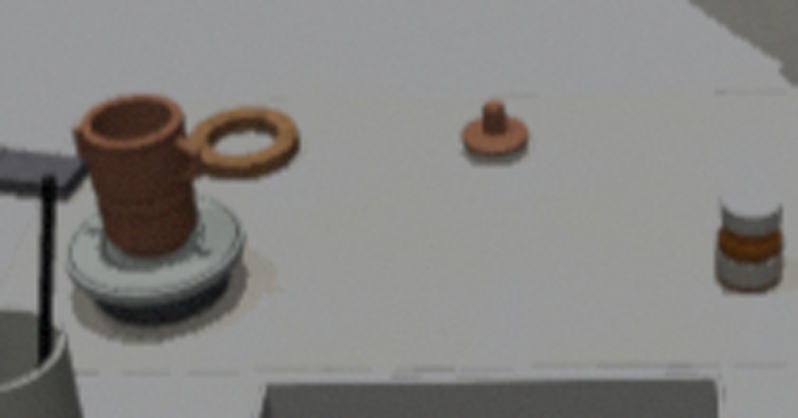

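The belly is seated upright on the foot with no gap (joint at about (150,210) in the crop). Its rim is at 136.5 mm against 136 expected, centre (0.611, −0.3144). Now the neck, then the lid pick.

```bash
python3 - <<'E'
from rob import *
place([.6110,-.3144],.1536,clear=.022)
s=observe()
if abs(s["eef_pos"][2]-.1536)<.0025:
    release(.06)
    look("neck",*W,.188,.023,save="w_neck2",h=.2)
    pick(.4437,-.0918,.021,25)
E
```

```text
seated hit=True want z 0.1536 t 48.3 tcp [ 0.6108 -0.3144  0.154 ] open 0.0441 grip 36.5 F [-0.1 -0.2  6. ]
released t 49.5 tcp [ 0.6097 -0.3136  0.2115] open 0.085 grip 0.0 F [-0.9  0.3 -0.1]
neck top 0.1885 mec [ 0.6101 -0.3143] 23.0 ext ctr [ 0.6102 -0.3141] [0.0442 0.0441] 436 t 51.0
down hit=False t 54.0 tcp [ 0.4443 -0.092   0.0216] open 0.085 grip 0.0 F [-0.2 -0.6 -0.3]
gripped t 55.0 tcp [ 0.4437 -0.0918  0.021 ] open -0.0003 grip 0.0 F [-0.2 -0.1  0.7]
lifted t 57.1 tcp [ 0.4431 -0.0916  0.3186] open 0.0 grip 0.0 F [ 0.7 -0.5 -0.6]
```

The neck is seated (top 188.5 mm), but the fingers shut on nothing at the lid. I'll look.

```bash
python3 - <<'E'
from rob import *
gripper_to(.085)
p,d,K,T=look("lid",.4437,-.0918,.041,.009,save="w_lid2",h=.15)
q,_=get_image("scene")
cv2.imwrite("pics/l2.png",np.vstack([cv2.resize(p[100:260,130:390,::-1],(780,300)),cv2.resize(q[150:260,100:310,::-1],(780,300))]))
E
```

```text
lid top 0.0413 mec [ 0.4436 -0.0921] 8.8 ext ctr [ 0.4434 -0.0919] [0.0167 0.0164] 188 t 59.1
```

View pics/l2.png

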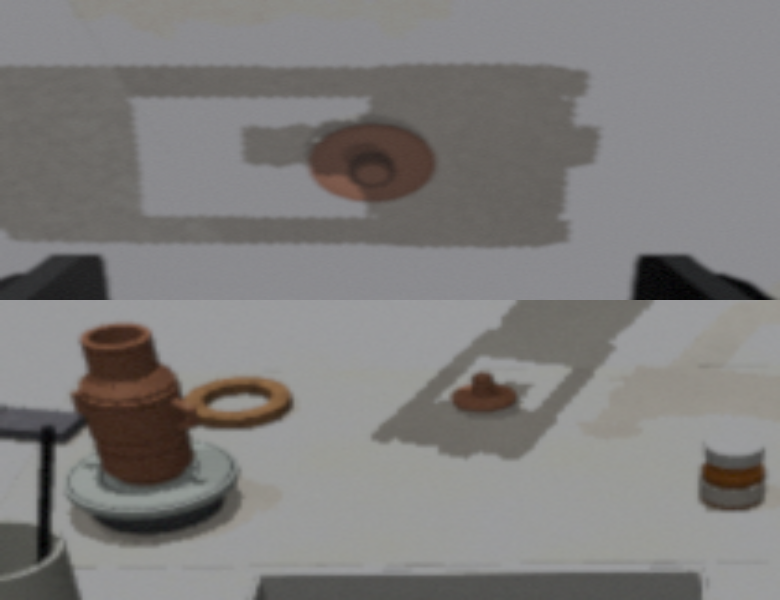

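The lid stands untouched at (0.4436, −0.0920), knob in the upper crop at (372,168), and the foot, belly and neck stack stands straight in the lower crop. The fingers must have closed over or past the knob. I'll go down again slightly lower, close in stages and watch.

```bash
python3 - <<'E'
from rob import *
x,y=.4432,-.0919
movep([x,y,.09],O); print(move_l([x,y,.018],feed=.06,max_force=6)); st("down")
gripper_to(.03,25); hold(.2); st("30")
p,_=get_image("wrist");q,_=get_image("scene");c=get_calibration("scene");K,T=c["intrinsics"],c["world_from_camera"]
r=T[:3,:3].T@(np.array([x,y,.04])-T[:3,3]);u,v=K[0,0]*r[0]/r[2]+K[0,2],K[1,1]*r[1]/r[2]+K[1,2];u,v=int(u),int(v)
cv2.imwrite("pics/l3.png",np.hstack([cv2.resize(p[::,:,::-1],(400,300)),cv2.resize(q[v-30:v+30,u-40:u+40,::-1],(400,300),interpolation=2)]))
E
```

```text
False
down t 61.0 tcp [ 0.4436 -0.0921  0.0184] open 0.0851 grip 0.0 F [-0.3 -0.2  0.4]
30 t 61.7 tcp [ 0.4432 -0.0919  0.018 ] open 0.03 grip 0.0 F [-0.1  0.6 -0.3]
```

View pics/l3.png

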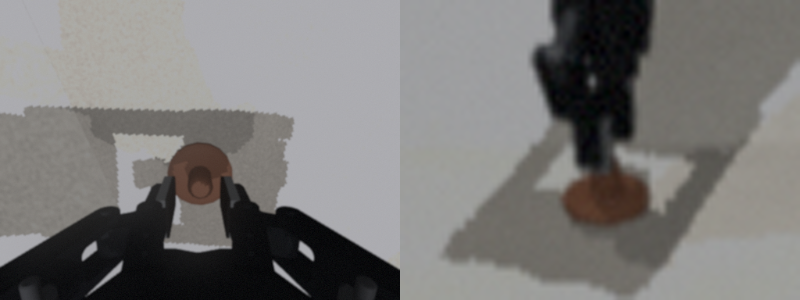

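The fingers now straddle the knob: knob at about (200,185) and finger tips at (170,183) and (230,183) in the left half. In the scene crop the near finger stands slightly left of the knob. I'll check the finger position and height from the depth clouds.

```bash
python3 - <<'E'
from rob import *
x,y=.4434,-.092
R=np.array([[np.cos(YAW),np.sin(YAW)],[-np.sin(YAW),np.cos(YAW)]]) # world->tool x, -tool y
for n in("wrist","scene","top"):
    c=get_calibration(n);p,d=get_image(n);P,C=cloud(p,d,c["intrinsics"],c["world_from_camera"])
    l=(P[:,:2]-[x,y])@R.T; C=C.astype(int); red=C[:,0]>1.5*C[:,2]
    for nm,m in(("dark",~red),("red",red)):
        m=m&(abs(l)<.04).all(1)&(P[:,2]>.01)&(P[:,2]<.07)
        for z0 in np.arange(.01,.07,.01):
            k=m&(P[:,2]>=z0)&(P[:,2]<z0+.01)
            if k.sum()>3: print(n,nm,round(z0,2),k.sum(),"toolx",np.percentile(l[k,0],[5,95]).round(4),"tooly",np.percentile(l[k,1],[5,95]).round(4))
E
```

```text
wrist dark 0.01 398 toolx [-0.0243  0.0253] tooly [-0.0234  0.0237]
wrist dark 0.02 6 toolx [0.0044 0.0084] tooly [0.0015 0.007 ]
wrist dark 0.03 6 toolx [0.0017 0.0075] tooly [0.0034 0.0073]
wrist dark 0.04 181 toolx [-0.0081  0.0115] tooly [-0.0225  0.0248]
wrist dark 0.05 616 toolx [-0.0071  0.0115] tooly [-0.0256  0.0277]
wrist dark 0.06 761 toolx [-0.0075  0.0115] tooly [-0.0258  0.028 ]
wrist red 0.01 3307 toolx [-0.0205  0.0218] tooly [-0.0196  0.0178]
wrist red 0.02 155 toolx [0.0035 0.0087] tooly [-0.0076  0.0074]
wrist red 0.03 429 toolx [-0.0068  0.0085] tooly [-0.0083  0.0074]
wrist red 0.04 505 toolx [-0.0051  0.0064] tooly [-0.0138  0.0051]
scene dark 0.01 21 toolx [-0.0228  0.0263] tooly [-0.0281  0.0189]
scene dark 0.04 23 toolx [-0.0006  0.0126] tooly [-0.0263  0.0174]
scene dark 0.05 42 toolx [-0.0024  0.0134] tooly [-0.0286  0.0171]
scene dark 0.06 38 toolx [-0.0041  0.0123] tooly [-0.0312  0.0181]
scene red 0.01 105 toolx [-0.0176  0.022 ] tooly [-0.0264  0.012 ]
scene red 0.02 18 toolx [-0.0044  0.0092] tooly [-0.0125 -0.0023]
scene red 0.03 7 toolx [0.001  0.0096] tooly [-0.0107 -0.0019]
```

The lowest finger points are at z≈0.04 with the TCP at 0.018, so the tips stand higher than assumed and shut above the knob. I'll measure the tip height at 20 mm opening before going lower.

```bash
cat >> rob.py <<'E'
def tips(x,y):
    R=np.array([[np.cos(YAW),np.sin(YAW)],[-np.sin(YAW),np.cos(YAW)]])
    c=get_calibration("wrist");p,d=get_image("wrist");P,C=cloud(p,d,c["intrinsics"],c["world_from_camera"])
    l=(P[:,:2]-[x,y])@R.T; C=C.astype(int); m=(C[:,0]<=1.3*C[:,2])&(abs(l[:,0])<.012)&(P[:,2]<.1)
    e=observe()["eef_pos"][2]
    for s in(-1,1):
        k=m&(s*l[:,1]>.009)&(s*l[:,1]<.045)&(P[:,2]>max(e,.006)+.005);print("tip above TCP",(np.percentile(P[k,2],[1,5])-e).round(4),"inner y",np.percentile(s*l[k,1],[1,50]).round(4),k.sum())
E
python3 - <<'E'
from rob import *
x,y=.4434,-.092
for o in(.085,.05,.02): gripper_to(o); hold(.2); print(o); tips(x,y)
E
```

```text
0.085
tip above TCP [0.0374 0.0401] inner y [0.0409 0.0415] 1677
tip above TCP [0.0373 0.0399] inner y [0.0431 0.0436] 1555
0.05
tip above TCP [0.03   0.0349] inner y [0.0237 0.0336] 3215
tip above TCP [0.0294 0.0342] inner y [0.0259 0.031 ] 2807
0.02
tip above TCP [0.0322 0.0385] inner y [0.0091 0.0288] 3303
tip above TCP [0.031  0.0368] inner y [0.0111 0.0298] 3505
```

```bash
cat > tip2.py <<'E'
from rob import *
def lowest(x,y):
    R=np.array([[np.cos(YAW),np.sin(YAW)],[-np.sin(YAW),np.cos(YAW)]])
    c=get_calibration("wrist");p,d=get_image("wrist");P,C=cloud(p,d,c["intrinsics"],c["world_from_camera"])
    l=(P[:,:2]-[x,y])@R.T; C=C.astype(int); m=(C[:,0]<=1.3*C[:,2])&(abs(l[:,0])<.012)&(P[:,2]>.022)&(abs(l[:,1])<.03)&(abs(l[:,1])>.0115)
    z=np.sort(P[m,2]); return z[[0,3,10,30]].round(4)
E
python3 - <<'E'
from tip2 import *
x,y=.4434,-.092
gripper_to(.03); hold(.1)
for z in(.018,.010,.004):
    print(move_l([x,y,z],feed=.03,max_force=4)); print(lowest(x,y)); st("")
E
```

```text
False
[0.043  0.0437 0.0445 0.0468]
 t 64.8 tcp [ 0.4434 -0.092   0.018 ] open 0.0297 grip 0.0 F [ 0.8 -1.5 -0.3]
False
[0.0361 0.0368 0.038  0.0392]
 t 65.3 tcp [ 0.4433 -0.0919  0.0098] open 0.0298 grip 0.0 F [ 0.4  0.1 -0.5]
False
[0.0308 0.0317 0.0325 0.0338]
 t 65.7 tcp [ 0.4433 -0.092   0.0039] open 0.0299 grip 0.0 F [ 0.3 -0.3  0.6]
```

```bash
python3 - <<'E'
from tip2 import *
x,y=.4434,-.092
print(move_l([x,y,-.001],feed=.02,max_force=4)); print(lowest(x,y)); st("")
gripper_to(0,25); hold(.2); st("grip")
if observe()["opening"]>.01:
    move_l([x,y,.019],feed=.04); st("up"); move_l([x,y,.29],feed=.2); st("lifted")
E
```

```text
False
[0.0257 0.0271 0.0276 0.0289]
 t 66.1 tcp [ 0.4433 -0.092  -0.0011] open 0.03 grip 0.0 F [-0.3 -0.2  1.1]
grip t 66.6 tcp [ 0.4434 -0.092  -0.0009] open 0.0168 grip 24.3 F [0.2 0.1 0.8]
up t 67.2 tcp [ 0.4435 -0.092   0.0191] open 0.0167 grip 24.3 F [ 0.1  0.4 -1. ]
lifted t 68.8 tcp [ 0.4428 -0.0918  0.2886] open 0.0165 grip 24.3 F [ 0.2  0.4 -0.7]
```

```bash
python3 - <<'E'
from rob import *
place([.6100,-.3142],.1771,clear=.022,f=3)
E
```

```text
seated hit=True want z 0.1771 t 72.3 tcp [ 0.61   -0.3142  0.1772] open 0.0168 grip 24.4 F [-0.5  0.1  6.1]
```

```bash
python3 - <<'E'
from rob import *
release(.1)
look("lid",*W,.219,.009,save="w_lid4",h=.18)
set_joints([-1.304,.22,1.526,0,1.395,-.126])
p,d=get_image("scene");t,_=get_image("top")
cv2.imwrite("pics/fin.png",np.hstack([cv2.resize(p[120:270,80:280,::-1],(400,300),interpolation=2),cv2.resize(t[:,:,::-1],(400,300))]))
for n in("scene","top"):
    p,d=get_image(n);c=get_calibration(n);P,_=cloud(p,d,c["intrinsics"],c["world_from_camera"])
    for nm,z,r in(("knob",.219,.03),("neck",.18,.04),("belly",.13,.036),("foot",.075,.04)):
        b=P[(abs(P[:,2]-z)<.006)&(np.hypot(P[:,0]-.613,P[:,1]+.3148)<r)]
        if len(b)>5:print(n,nm,len(b),b[:,2].max().round(4),((b.max(0)+b.min(0))/2).round(4),(b.max(0)-b.min(0)).round(4))
st("")
E
```

```text
released t 74.0 tcp [ 0.6088 -0.3134  0.2743] open 0.0849 grip 0.0 F [-0.6 -0.1  0.6]
lid top 0.2193 mec [ 0.6093 -0.3139] 8.8 ext ctr [ 0.6095 -0.3137] [0.0165 0.0167] 156 t 75.3
scene knob 28 0.2199 [ 0.6136 -0.3126  0.2167] [0.0149 0.0151 0.0063]
scene neck 76 0.1858 [ 0.6216 -0.3128  0.1799] [0.029  0.0426 0.0118]
scene belly 130 0.1359 [ 0.6257 -0.3125  0.13  ] [0.0432 0.0632 0.0117]
scene foot 101 0.0809 [ 0.6297 -0.3119  0.075 ] [0.0378 0.0597 0.0118]
top knob 80 0.222 [ 0.6097 -0.3118  0.2176] [0.0158 0.0157 0.0088]
top neck 24 0.1803 [ 0.6066 -0.2992  0.1774] [0.0343 0.0163 0.0059]
top belly 105 0.1359 [ 0.6111 -0.3056  0.13  ] [0.0649 0.0498 0.0118]
top foot 47 0.0808 [ 0.6021 -0.3002  0.0751] [0.0431 0.0356 0.0113]
 t 77.3 tcp [ 0.2402 -0.5775  0.2089] open 0.0847 grip 0.0 F [ 0.5 -0.3 -0.9]
```

View pics/fin.png

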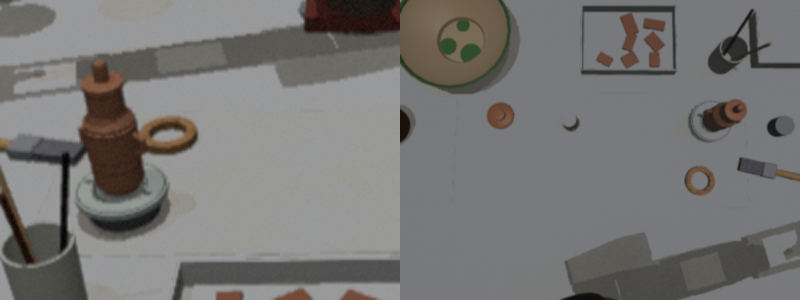

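The jar stands complete and straight on the wheel: knob at (99,68) in the scene crop, top at 219.3 mm against 219 expected. The odd lid, jar and cork ring haven't moved.

```bash
python3 -c "
from plant import *
print(job_done())"
```

```text
the job is handed in; nothing more can be done
None
```

The jar is dry-fitted on the wheel in the order asked (foot, belly, neck, small lid), about 2 mm off centre with its top at 219.3 mm (219 expected), other pieces left in place; the first lid grasp closed on nothing, the second held, and the job was handed in at about 77 s.

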